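Taking the captured-pieces tray down off its keyhole studs

TASK

Get the empty maple tray ready for captured pieces: leaving it ungripped, push it along from its end with shut fingers until the wide ends of its keyhole slots come over the studs, and only then take hold of it, lift it free of the board and set it down without dropping it, right way up, centred and square on the green pad. Leave the black pocket hanging as it is, and do not disturb the queen, the knight or the tin.

Things in the scene. Friction and masses are not known exactly. Their poses are not given: they have to be found in the camera images.
- rail: Dark oak hanging board, fixed: upright 400 mm long (its y), 16 mm thick (its x), top 148 mm above the table, on two low cross feet 100 mm long at y = -180 and +180 mm. Origin: centre of its underside, on the table. Things hang on its front face, which looks along its -x, at x = -8 mm. One bay is centred at y = -90 mm, one at +90: the tray hangs in either, the black pocket in the other.
- stud_a (a point): On the axis of the brass mushroom-head stud at the board's y = -118 mm, 130 mm above the table, 3.5 mm in front of its face; axes as the board. Its fellow stands at y = -62 mm (56 mm on). Studs point along the board's -x: shank 7 mm thick, 8 mm long, then a head 16 mm across, 5 mm thick, its front at x = -21 mm.
- stud_b (a point): The same point on the stud at the board's y = +62 mm; its fellow stands at y = +118 mm.
- tray: Maple tray, open on top, loose, 0.2 to 0.4 kg, 120 mm long (its y), 80 mm deep (its x). Origin: centre of its underside, z up. Front wall (at its -x) 8 mm thick, ends and floor 6 mm; these walls rise to 66 mm. Back plate at x = +34 to +40 mm, 88 mm high, with two keyhole slots. It hangs with its axes along the board's, back to the board, 61 mm above the table; a few newtons slide it.
- tray_hole (a point): Centre of the round wide end (24 mm across, 68 mm up, in mid-plate) of one keyhole, at tray y = -40 mm; axes as the tray. The other is at y = +16. From each a level slot 10 mm high runs towards +y, its narrow end's edge 29 mm off. The tray hangs on two studs in the narrow parts, heads in front of the plate: stud_a or stud_b, by bay, belongs to this keyhole.
- tray_end (a point): Middle of the outside of the tray's end wall at its y = -60 mm, 33 mm up, where to push. Pushed 17 to 26 mm along the board's +y, the wide ends reach the studs: tray_hole comes level along y with its stud, and the tray drops 7 mm and rests with its hole centres 8.5 mm below the studs. Pushed farther it rides up or stops.
- tray_rim (a point): Middle of the top edge of the tray's front wall (x = -36, z = 66 mm of the tray), a good place to pinch from above, firmly: the weight lies 40 mm behind. To come off, the dropped tray must first be raised 8.5 mm (within 4), hole centres on the studs, for the heads to pass, then drawn straight off along the board's -x by 15 mm or more.
- pocket: Black plastic pocket holding a white paper block and a blue divider: outside, back plate and slots as the tray's, paper 2 to 4 mm higher. Bystander, hung loose on the other two studs, axes as the board's. Origin: centre of its underside. The gap between tray and pocket is 50 to 70 mm at the start.
- pad: Green pad, fixed on the table, 180 mm long (its y), 140 mm wide (its x), 4 mm thick. Origin: centre of its underside. The tray is to stand with its length along the pad's, either way round.
- queen: Black plastic chess queen, 95 mm high, base 38 mm across; bystander standing close in front of the hanging board, 45 to 80 mm from the fronts of what hangs there. Origin: centre of its base.
- knight: Maple chess knight, 78 mm high, base 36 mm across; bystander standing beside the pad. Origin: centre of its base.
- tin: Steel tin with a dark twist cap, 76 mm across, 64 mm high; bystander standing beyond the pad. Origin: centre of its base.
Things that resemble listed ones, but are neither listed nor needed, are in the scene too. What is shaped like the tray but red or turquoise is not meant. Of the things that look like the pad, the smaller one is meant.

How it is judged:
By the outcome, as a careful person would: the job done as asked, in the order asked, and still so for the second after the job is handed in, with the robot touching nothing.
It also fails if it takes over 54 s, if anything falls off the work surface, if the arm or the gripper's body presses on something with over 40 N, if the wrist force passes 120 N, or if a joint passes its speed limit or range.

ROBOT

A 6-joint arm with a two-finger parallel gripper is mounted at the origin on the work surface. World frame = base frame: x ahead of the robot, y to its left, z up, the work surface at z = 0. Lengths are in mm, angles in rad, forces in N, time in s.
With the tool pointing down it reaches from about 350 to 775 mm from the base axis. Payload 5.5 kg.
Tool frame: the origin (TCP) lies where the fingers leave the gripper's body, on its centre line; the fingertips stand 73 mm ahead of it and the grasp point (between the pads) lies 54 mm ahead of it; z points along the fingers, y is the line along which they close (so a half turn about z gives the same grasp; the last joint's range is limited). The gripper opens to 85 mm and grips with 20 to 120 N. Pads are 22 mm wide; open, the fingers measure 114 mm over their backs; the gripper's body (76 mm by 85 mm) begins 54 mm behind the grasp point. The pads swing forward as they close: fully open they stand 13 mm farther back than shut.
Start: joints at [-1.44, 0.313, 0.046, 1.304, 0, 1.431], TCP at [153.807, -554.082, 303.923] pointing down, gripper open.
Joint ranges: [-2.76, 2.76], [-0.86, 1.69], [-1.03, 1.26], [-2.2, 2.34], [-1.47, 1.5], [-3.14, 3.14]. Speed limits (rad/s): [2.57, 2.57, 3.14, 3.14, 3.14, 3.14].

INTERFACE

Orientations are given as [roll, pitch, yaw] about the fixed x, y, z axes, in that order (R = Rz(yaw) Ry(pitch) Rx(roll)).
In Python, from bench import bot gives the robot as it stands. The module is installed in compiled form; this text tells all that it offers.
- The arm moves only by the shell command python3 -m crank 'ROWS' [FORCE]. ROWS is JSON, a list of rows, each a list of 3 entries, a list of its own where there are three numbers: the shift along the tool's x, y, z in m, then the turn, a rotation vector about the tool's x, y, z in rad, then the closure, from 0 (fully open) to 1 (shut). A call has 1 to 20 rows; each row shifts and turns the commanded pose from where the row before left it, along the tool's axes as they then stand; what a row does not reach is not made up. A row lasts 1/10 s, in which the tool goes at most 50 mm and 8.59 degrees, less where a joint would pass 70% of its speed; a pose out of reach is approached as far as the arm can. A call is refused whole if a number of a shift passes 0.05 or a number of a turn 0.15, either way. A call with a gripper value outside its range is refused whole. The fingers move at their own pace and stop on an object; FORCE is the grip in N (left out, the last holds). Time passes only in rows, so rows that do not move let the fingers close. It gives the time, the measured TCP pose, the force, the opening and the grip force at its end, in the units of the state.
- bot.get_state(): the state, without advancing time (a new reading comes with each control period).
- bot.get_image(name): name is "scene" or "top" or "wrist"; returns (picture, depth): 400x640x3 uint8, red, green, blue; 400x640 float32, mm along the optical axis (not along the pixel's ray), 0 where there is no reading.
- bot.camera_info(name): a dict with "fovy" (degrees; the focal length in pixels is half the picture's height over the tangent of half this angle, whatever the lens; pixels are square), "cx", "cy" (the principal point, pixels), "position" and "attitude" of the camera in the world; the wrist camera has in their place "hand_eye" (4x4, takes a point from camera to tool coordinates, whose origin is the TCP and whose axes are the flange's). Camera axes: x right, y up, looking along -z (the intrinsics and any distortion apply to the point x, -y, -z); pixel columns grow to the right and rows downward; lengths in mm; the calibration is good to about 2 mm. A picture is of the moment at which its call begins: read the wrist's pose just before it. camera_info takes no time and is no camera call.
- bot.finish_job(): hands the job in; it is judged then, once.
Trained networks look in the newest picture that a camera, given by its name, has taken for a name from the list of things; names that differ only in an ending like _2 or _b are one class to them, and where a whole thing is asked for, a point or a joint stands for the part that bears it (a point fixed in the world has none). Each returns a list of dicts, best first, with "confidence" (0 to 1); they miss things now and then, are a little off and sometimes report something else, mostly with a low value. They report only what shows in the picture. A call takes as long as a camera call. They do not tell look-alikes from the thing itself.
- bot.find_in(camera, name): "pixel" ([column, row] in pixels, amid what is visible of it).
- bot.silhouettes(camera, name): "pixels" (400x640 bool, what is visible of it) and "pixel" ([column, row] in pixels, amid what is visible of it).
- bot.mark_of(camera, name): "pixel" ([column, row] in pixels: a listed point, or the origin of a listed thing).
The state is a dict: "time": time; "joint_pos": joint angles; "qd": joint speeds; "tau": joint torques, N m; "eef_pos": TCP position; "orientation": TCP orientation; "contact_force": force on the tool from outside, world axes, zero at the start; "torque": the same for the moment, N m; "gripper_width": finger opening in mm; "grasp_force": force on a finger pad.
Only numpy, scipy, OpenCV 4.12 (cv2) and the standard library are available. Lean on these libraries where they do the work, as an engineer would, in place of code of your own. Each camera call takes 0.05 s, during which the arm holds its last target. There are 200 camera calls.

## Working session

There is one attempt and no reset: what is moved stays moved. The work goes in short steps, Python scripts to look and compute and a shell command to move; the robot and the scene stay as the last step left them, time stands still between calls to the robot, and variables do not carry over. Pictures are saved under pics/ and viewed, at most 10 in all, crops included, and the job is handed in when it is done.

```bash
mkdir -p pics; cat > h.py <<'E'
import numpy as np, cv2, json
from bench import bot
from scipy.spatial.transform import Rotation as R
def camT(n, st=None):
    i=bot.camera_info(n)
    if 'hand_eye' in i:
        st=st or bot.get_state(); T=np.eye(4); T[:3,:3]=R.from_euler('xyz',st['orientation']).as_matrix(); T[:3,3]=st['eef_pos']
        return i,T@np.array(i['hand_eye'])
    return i,None
def rays(n):
    i=bot.camera_info(n); return i
E
python3 - <<'E'
from h import *
for n in ('scene','top','wrist'):
    print(n,bot.camera_info(n))
    p,d=bot.get_image(n); cv2.imwrite(f'pics/{n}0.png',p[:,:,::-1]); np.save(f'{n}_d.npy',d)
    if n!='wrist':
        for t in ('rail','stud_a','tray','tray_hole','tray_end','tray_rim','pocket','pad','queen','knight','tin'):
            print(t,[(np.round(r['pixel']).tolist(),round(r['confidence'],2)) for r in bot.mark_of(n,t)][:5])
print(bot.get_state())
E
```

```text
scene {'fovy': 54.081497249538174, 'cx': 314.90719655600157, 'cy': 201.148171064622, 'position': array([ 889.40272638, -408.12466543,  759.08321683]), 'attitude': array([0.77001734, 0.00831418, 0.72637519])}
rail []
stud_a [([240.0, 281.0], 0.75), ([301.0, 224.0], 0.74)]
tray [([392.0, 271.0], 0.94), ([310.0, 259.0], 0.82), ([232.0, 252.0], 0.64)]
tray_hole [([396.0, 274.0], 0.91), ([226.0, 220.0], 0.86), ([307.0, 218.0], 0.67)]
tray_end [([322.0, 228.0], 0.97), ([374.0, 276.0], 0.73), ([244.0, 226.0], 0.72)]
tray_rim [([322.0, 245.0], 0.95), ([243.0, 240.0], 0.92), ([305.0, 220.0], 0.7), ([238.0, 282.0], 0.34)]
pocket [([251.0, 314.0], 0.96)]
pad [([376.0, 175.0], 0.66), ([300.0, 144.0], 0.56)]
queen [([335.0, 317.0], 0.61)]
knight [([339.0, 194.0], 0.7)]
tin [([421.0, 211.0], 0.57)]
top {'fovy': 57.30660820968271, 'cx': 319.8233096069308, 'cy': 200.0953158315187, 'position': array([358.9527861 ,  83.93723328, 981.9959439 ]), 'attitude': array([ 0.11548229,  0.00254159, -1.56492191])}
rail [([408.0, 194.0], 0.73), ([370.0, 155.0], 0.41)]
stud_a [([442.0, 176.0], 0.82), ([370.0, 184.
[... 915 characters left out ...]
00000e+00]])}
{'time': 1.25, 'joint_pos': array([-1.43962188e+00,  3.13208837e-01,  4.61392378e-02,  1.30358498e+00,
        5.88612807e-06,  1.43121841e+00]), 'qd': array([ 0.00096516,  0.00077143, -0.00202291, -0.00051212, -0.00080221,
        0.0005793 ]), 'tau': array([-5.31986789e-04, -4.80473471e+01,  2.98813158e+01,  4.40370595e-04,
       -1.31865290e-04,  5.18155279e-07]), 'eef_pos': array([ 153.79919422, -554.10811302,  303.93422588]), 'orientation': array([3.14145146e+00, 1.38919734e-05, 2.70752359e-01]), 'contact_force': array([ 0.56532902,  0.77751055, -0.53807268]), 'torque': array([-0.04108465,  0.00102996,  0.00827815]), 'grasp_force': 0.0, 'gripper_width': 85.47147217242636}
```

View pics/scene0.png

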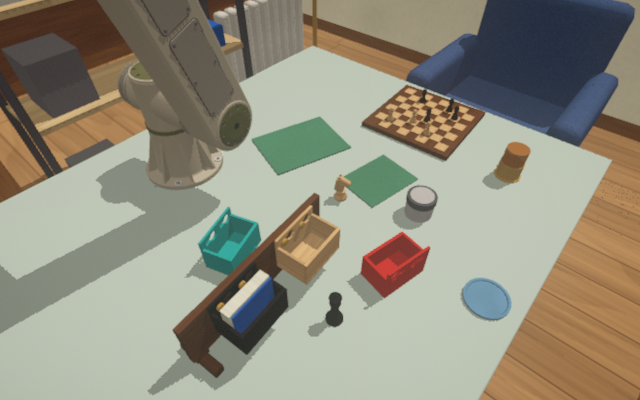

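View pics/top0.png

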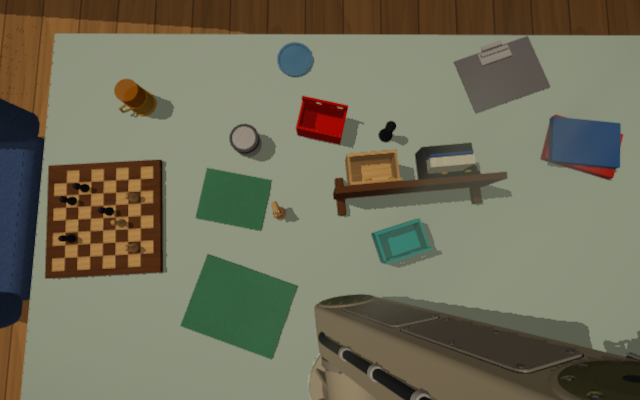

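The top picture shows the maple tray at (374,167), hung in the left bay. The pocket is at (445,162), the queen at (387,131), the knight at (279,211), the tin at (245,139) and the smaller pad at (234,199).

Look-alikes are the red tray (323,120), the turquoise tray (402,242), the larger pad (239,306) and the chessboard pieces (about 105,215). By the description I choose the maple tray and the smaller pad. The board's front faces world +x.

```bash
cat >> h.py <<'E'
def cloud(n,d,st=None):
    i,T=camT(n,st); f=200/np.tan(np.radians(i['fovy'])/2)
    v,u=np.mgrid[0:400,0:640]
    P=np.stack([(u-i['cx'])/f*d,-(v-i['cy'])/f*d,-d],-1)
    if T is None:
        Rm=R.from_euler('xyz',i['attitude']).as_matrix(); t=np.array(i['position'])
    else: Rm,t=T[:3,:3],T[:3,3]
    W=P@Rm.T+t; W[d<=0]=np.nan; return W
def rect(pts):
    (c,s,a)=cv2.minAreaRect(pts.astype(np.float32)); return np.round(c,1),np.round(s,1),round(a,2)
E
python3 - <<'E'
from h import *
p=cv2.imread('pics/top0.png'); W=cloud('top',np.load('top_d.npy')); z=W[...,2]
print('table z',np.nanmedian(z[20:100,180:280]),np.nanmedian(z[250:280,310:360]), np.nanmedian(z[200:215,540:600]))
def box(u0,v0,u1,v1,lo,hi):
    m=np.zeros(z.shape,bool); m[v0:v1,u0:u1]=1; m&=(z>lo)&(z<hi); return m
for nm,b in dict(railtop=(325,160,515,210,142,156),tray66=(340,145,408,195,118,133),pocket=(412,140,482,190,118,135),queen=(375,118,400,145,15,120),queenbase=(375,118,400,145,8,60),knight=(268,198,290,222,10,100),tin=(225,120,265,160,50,80),red=(290,90,352,147,50,80)).items():
    m=box(*b); q=W[m]
    if len(q)>5: print(nm,len(q),rect(q[:,:2]),'z',np.round(np.percentile(q[:,2],[5,50,95]),1),'med',np.round(np.median(q,0),1))
hsv=cv2.cvtColor(p,cv2.COLOR_BGR2HSV); g=(hsv[...,0]>60)&(hsv[...,0]<85)&(hsv[...,1]>100)
for b in ((190,160,275,235),(175,245,305,365)):
    m=np.zeros_like(g); m[b[1]:b[3],b[0]:b[2]]=1; m&=g; q=W[m]; print('pad',rect(q[:,:2]),np.median(q[:,2]))
# scene cloud
W2=cloud('scene',np.load('scene_d.npy')); 
hs=W2[...,2]
print('scene table',np.nanmedian(hs[300:340,60:110]))
q=W2[(hs>142)&(hs<156)&(np.arange(640)[None]<330)&(np.arange(640)[None]>170)&(np.arange(400)[:,None]>190)]; print('rail2',rect(q[:,:2]),np.median(q[:,2]))
E
python3 - <<'E'
import cv2
p=cv2.imread('pics/top0.png')[105:215,320:520]; a=cv2.resize(p,None,fx=4,fy=4,interpolation=2)[:,:800]
b=cv2.imread('pics/scene0.png')[190:360,170:370]
cv2.imwrite('pics/crop1.png',a)
E
```

```text
table z 0.17993179875014675 0.2387141847386829 0.7814778614841771
railtop 1845 (array([ 518.8, -142.6]), array([ 59.1, 399.3]), 5.47) z [145.2 148.7 151.9] med [ 503.1 -174.3  148.7]
tray66 413 (array([527.5, -34.3]), array([ 97.4, 157.7]), 5.5) z [119.8 125.8 129.4] med [563.8 -37.2 125.8]
pocket 509 (array([ 544.1, -208.4]), array([ 97.5, 164.1]), 5.56) z [119.6 125.8 133.4] med [ 561.6 -201.5  125.8]
queen 172 (array([652.3, -89.2]), array([27.4, 27.7]), 37.9) z [16.6 68.7 91.8] med [647.9 -87.5  68.7]
queenbase 116 (array([649.2, -87.8]), array([35.4, 29.4]), 61.07) z [ 9.4 18.4 42.6] med [645.5 -84.5  18.4]
knight 154 (array([438.6, 200.2]), array([43.2, 30.1]), 44.29) z [11.6 63.4 75.9] med [438.3 195.1  63.4]
tin 694 (array([625.1, 285.3]), array([74.4, 73.1]), 45.08) z [60.4 64.8 67.8] med [622.9 284.2  64.8]
red 527 (array([677.4,  85.1]), array([119.9,  80.4]), 77.81) z [53.  65.4 74.9] med [669.4  87.5  65.4]
pad (array([474.9, 319.3]), array([175.6, 136.4]), 79.15) nan
pad (array([ 68. , 213.8]), array([0., 0.]), 0.0) nan
scene table -1.5065847653999072
rail2 (array([ 524.9, -144.2]), array([ 73.4, 398.7]), 5.47) 147.20001576157574
```

View pics/crop1.png

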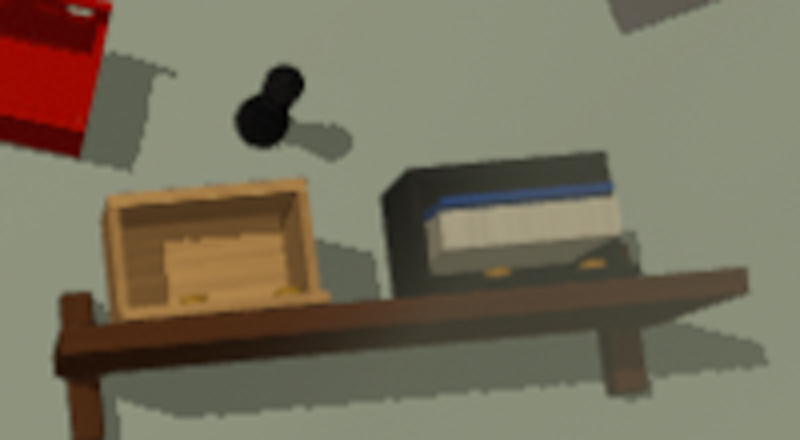

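The crop shows the maple tray with both brass stud heads inside it, at crop (195,298) and (288,292). That is the right one. Next I refine everything in the board frame.

```bash
python3 - <<'E'
from h import *
W=cloud('top',np.load('top_d.npy')); W2=cloud('scene',np.load('scene_d.npy'))
a=np.radians(5.47); n=np.array([np.cos(a),np.sin(a)]); s=np.array([np.sin(a),-np.cos(a)])
def pr(nm,x): print(nm,np.round(np.percentile(x,[1,5,25,50,75,95,99]),1))
for k,w in (('top',W),('scene',W2)):
    z=w[...,2]; N=w[...,:2]@n; S=w[...,:2]@s
    v,u=np.mgrid[0:400,0:640]
    roi=((u>325)&(u<515)&(v>120)&(v<215)) if k=='top' else ((u>170)&(u<345)&(v>190)&(v<360))
    m=roi&(z>142)&(z<156)
    h,e=np.histogram(N[m],bins=np.arange(470,620,4)); print(k,[(int(b),int(c)) for b,c in zip(e,h) if c>8])
    pr('S rail',S[m&(N<503)])
    m2=roi&(z>118)&(z<133)&(N>515)
    h,e=np.histogram(N[m2],bins=np.arange(500,640,4)); print('rim N',[(int(b),int(c)) for b,c in zip(e,h) if c>5])
    h,e=np.histogram(S[m2],bins=np.arange(0,340,4)); print('rim S',[(int(b),int(c)) for b,c in zip(e,h) if c>5])
    mt=m2&(S<170); pr('tray S',S[mt]); pr('tray N',N[mt]); mp=m2&(S>170); pr('pock S',S[mp]); pr('pocN',N[mp])
    # front edge line angle of tray
# pad
p=cv2.imread('pics/top0.png'); hsv=cv2.cvtColor(p,cv2.COLOR_BGR2HSV); g=(hsv[...,0]>55)&(hsv[...,0]<90)&(hsv[...,1]>80)
nl,L,stt,c=cv2.connectedComponentsWithStats(g.astype(np.uint8))
for i in range(1,nl):
    if stt[i,4]>500:
        q=W[L==i]; q=q[np.isfinite(q[:,0])]; print('green',stt[i],rect(q[:,:2]),np.median(q[:,2]))
p=cv2.imread('pics/scene0.png'); hsv=cv2.cvtColor(p,cv2.COLOR_BGR2HSV); g=(hsv[...,0]>55)&(hsv[...,0]<90)&(hsv[...,1]>80)
nl,L,stt,c=cv2.connectedComponentsWithStats(g.astype(np.uint8))
for i in range(1,nl):
    if stt[i,4]>500:
        q=W2[L==i]; q=q[np.isfinite(q[:,0])]; print('green',stt[i],rect(q[:,:2]),np.median(q[:,2]))
E
```

```text
top [(470, 71), (474, 314), (478, 295), (482, 296), (486, 249), (490, 200), (494, 123), (514, 96), (518, 75), (522, 79), (526, 76), (530, 78), (534, 53), (538, 63), (542, 52)]
S rail [ -3.3  17.1  91.  191.7 284.5 365.3 385.6]
rim N [(512, 6), (516, 16), (520, 20), (524, 21), (528, 17), (532, 18), (536, 16), (540, 26), (544, 16), (548, 18), (552, 21), (556, 24), (560, 155), (564, 164), (568, 88)]
rim S [(28, 29), (32, 35), (36, 8), (40, 6), (48, 9), (52, 8), (60, 8), (64, 8), (72, 8), (76, 6), (80, 6), (84, 8), (88, 7), (96, 7), (100, 8), (108, 8), (112, 8), (120, 8), (124, 7), (128, 6), (132, 8), (136, 7), (140, 18), (144, 40), (148, 15), (208, 41), (212, 40), (216, 23), (220, 8), (224, 6), (228, 7), (232, 8), (236, 6), (240, 8), (248, 7), (252, 7), (256, 6), (260, 6), (264, 8), (268, 7), (272, 7), (276, 7), (280, 6), (288, 8), (292, 7), (296, 8), (300, 8), (304, 7), (308, 6), (312, 7), (316, 7), (320, 11), (324, 17), (328, 9)]
tray S [ 29.4  30.4  44.1  89.4 137.  147.8 149.1]
tray N [517.6 522.3 546.9 562.9 566.2 569.5 570.2]
pock S [209.5 210.2 216.  250.6 296.9 326.  329.2]
pocN
[... 1221 characters left out ...]
321.  330.6 331.4]
pocN [516.8 525.  543.3 557.5 566.6 569.5 570.1]
green [ 196  169   75   61 3321] (array([475.1, 319.6]), array([178.1, 137.3]), 79.32) 4.28500619521833
green [ 372  219   61   45 1670] (array([ 366.5, -129.5]), array([ 84.4, 145.3]), 18.11) 8.61593000211343
green [ 181  255  116  103 7270] (array([195.6, 296.3]), array([248.7, 193.8]), 71.22) 5.518301912779293
green [ 253  117   97   57 2946] (array([194.5, 295.4]), array([247. , 196.5]), 70.97) 4.043725075078669
green [ 345  155   72   52 1901] (array([473. , 319.7]), array([176.7, 137.2]), 79.58) 2.8035152959549805
green [ 198  207   63   68 2481] (array([ 337.8, -102.7]), array([123.7, 171.7]), 18.06) 41.98576763021504
```

```bash
python3 -m crank '[[[0,0,0],[0,0,-0.1396],1],[[0,0,0],[0,0,-0.1396],1],[[0,0,0],[0,0,-0.1396],1],[[0,0,0],[0,0,-0.1396],1],[[0,0,0],[0,0,-0.1396],1],[[0,0,0],[0,0,-0.1396],1],[[0,0,0],[0,0,-0.1396],1],[[0,0,0],[0,0,-0.1396],1],[[0,0,0],[0,0,-0.1396],1],[[0,0,0],[0,0,-0.1396],1],[[0,0,0],[0,0,0],1]]' 40
python3 -m crank '[[[0.035,0.0275,0],[0,0,0],1],[[0.035,0.0275,0],[0,0,0],1],[[0.035,0.0275,0],[0,0,0],1],[[0.035,0.0275,0],[0,0,0],1],[[0.035,0.0275,0],[0,0,0],1],[[0.035,0.0275,0],[0,0,0],1],[[0.035,0.0275,0],[0,0,0],1],[[0.035,0.0275,0],[0,0,0],1],[[0.035,0.0275,0],[0,0,0],1],[[0.035,0.0275,0],[0,0,0],1],[[0.035,0.0275,0],[0,0,0],1],[[0.035,0.0275,0],[0,0,0],1],[[0.035,0.0275,0],[0,0,0],1],[[0.035,0.0275,0],[0,0,0],1],[[0.035,0.0275,0],[0,0,0],1],[[0.035,0.0275,0],[0,0,0],1],[[0,0,0],[0,0,0],1]]'
cat >> h.py <<'E'
a0=np.radians(5.47); n0=np.array([np.cos(a0),np.sin(a0)]); s0=np.array([np.sin(a0),-np.cos(a0)])
def where():
    st=bot.get_state(); p=np.array(st['eef_pos']); print('t',round(st['time'],2),'N,S,z',np.round([p[:2]@n0,p[:2]@s0,p[2]],1),'rpy',np.round(np.degrees(st['orientation']),2),'F(n,s,z)',np.round([st['contact_force'][:2]@n0,st['contact_force'][:2]@s0,st['contact_force'][2]],1),'w',round(st['gripper_width'],1),'g',round(st['grasp_force'],1)); return st
E
python3 - <<'E'
from h import *
st=where()
p,d=bot.get_image('wrist'); cv2.imwrite('pics/w1.png',p[:,:,::-1]); np.save('w1_d.npy',d)
W=cloud('wrist',d,st); z=W[...,2]; N=W[...,:2]@n0; S=W[...,:2]@s0
m=(z>115)&(z<135)&(N>500)&(N<590)
print(m.sum(), [(int(b),int(c)) for c,b in zip(*np.histogram(S[m],bins=np.arange(-10,200,4))) if c>5])
E
```

```text
time: 2.35
eef_pos: [153.8, -554.1, 303.9]
orientation: [3.142, 0.0, 1.667]
contact_force: [-0.5, -0.5, 0.4]
gripper_width: -0.1
grasp_force: 0.0
time: 4.05
eef_pos: [540.2, 49.5, 303.4]
orientation: [3.14, -0.001, 1.669]
contact_force: [-0.5, -0.0, -0.4]
gripper_width: 0.3
grasp_force: 0.0
t 4.05 N,S,z [542.5   2.2 303.4] rpy [ 1.7992e+02 -6.0000e-02  9.5610e+01] F(n,s,z) [-0.5 -0.  -0.4] w 0.3 g 0.0
1412 [(26, 323), (30, 519), (34, 192), (38, 47), (42, 51), (46, 48), (50, 34), (54, 8), (66, 29), (70, 11), (74, 6), (142, 101), (146, 34)]
```

View pics/w1.png

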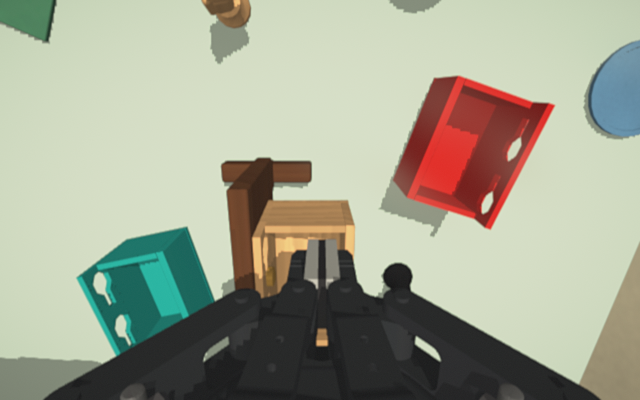

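The wrist picture shows the tray's end wall at about (308,215), with the shut fingers above the spot just outside it and the queen clear at (397,275). I go down outside the end wall, then push.

```bash
python3 -m crank '[[[0,-0.001,0.036],[0,0,0],1],[[0,-0.001,0.036],[0,0,0],1],[[0,-0.001,0.036],[0,0,0],1],[[0,-0.001,0.037],[0,0,0],1],[[0,0,0],[0,0,0],1]]'
python3 -m crank '[[[-0.004,0,0],[0,0,0],1],[[-0.004,0,0],[0,0,0],1],[[-0.003,0,0],[0,0,0],1],[[0,0,0],[0,0,0],1]]'
python3 -c "from h import *; where()"
python3 -m crank '[[[-0.002,0,0],[0,0,0],1],[[-0.002,0,0],[0,0,0],1],[[-0.002,0,0],[0,0,0],1],[[0,0,0],[0,0,0],1]]'
python3 -c "from h import *; where()"
python3 -m crank '[[[-0.002,0,0],[0,0,0],1],[[-0.002,0,0],[0,0,0],1],[[-0.002,0,0],[0,0,0],1],[[0,0,0],[0,0,0],1]]'
python3 -c "from h import *; where()"
cat >> h.py <<'E'
def tray(tag,nmax=600):
    st=where()
    for k in ('top','scene'):
        p,d=bot.get_image(k); cv2.imwrite(f'pics/{k}{tag}.png',p[:,:,::-1]); w=cloud(k,d)
        np.save(f'{k}{tag}.npy',w); z=w[...,2]; N=w[...,:2]@n0; S=w[...,:2]@s0
        m=(N>545)&(N<nmax)&(S>10)&(S<195)&(z>108)&(z<135)
        e=np.eye(3)
        v,u=np.mgrid[0:400,0:640]; hsv=cv2.cvtColor(p,cv2.COLOR_RGB2HSV); m&=(hsv[...,0]>8)&(hsv[...,0]<25)&(hsv[...,1]>70)
        if m.sum()>20: print(k,m.sum(),'S',np.round(np.percentile(S[m],[1,5,50,95,99]),1),'N',np.round(np.percentile(N[m],[5,50,99]),1),'z',np.round(np.percentile(z[m&(N>558)],[10,50,90]),1))
E
python3 -c "from h import *; tray('p1')"
```

```text
time: 4.6
eef_pos: [532.9, 44.1, 156.1]
orientation: [-3.139, -0.0, 1.663]
contact_force: [-0.8, 1.0, 0.8]
gripper_width: 0.2
grasp_force: 0.0
time: 5.0
eef_pos: [535.6, 33.4, 159.7]
orientation: [3.14, 0.0, 1.665]
contact_force: [-0.6, 0.1, 0.5]
gripper_width: -0.1
grasp_force: 0.0
t 5.0 N,S,z [536.3  17.8 159.7] rpy [1.7993e+02 3.0000e-02 9.5420e+01] F(n,s,z) [-0.6 -0.2  0.5] w -0.1 g 0.0
time: 5.4
eef_pos: [536.0, 28.3, 159.1]
orientation: [3.141, -0.0, 1.667]
contact_force: [0.6, 3.5, 1.5]
gripper_width: -0.6
grasp_force: 0.0
t 5.4 N,S,z [536.2  22.9 159.1] rpy [ 1.7997e+02 -1.0000e-02  9.5510e+01] F(n,s,z) [ 0.9 -3.4  1.5] w -0.6 g 0.0
time: 5.8
eef_pos: [536.4, 21.9, 158.8]
orientation: [-3.141, 0.001, 1.667]
contact_force: [0.1, 2.3, 0.5]
gripper_width: 0.5
grasp_force: 0.0
t 5.8 N,S,z [536.   29.4 158.8] rpy [-1.7999e+02  3.0000e-02  9.5490e+01] F(n,s,z) [ 0.4 -2.3  0.5] w 0.5 g 0.0
t 5.8 N,S,z [536.   29.4 158.8] rpy [-1.7999e+02  3.0000e-02  9.5490e+01] F(n,s,z) [ 0.4 -2.3  0.5] w 0.5 g 0.0
scene 451 S [ 40.7  45.1 109.1 161.3 162.1] N [548.1 566.9 570.5] z [110.9 122.6 124.8]
```

```bash
sed -i "s/\[10,50,90\])*,1))$/[10,50,90,98]),1))/" h.py
python3 -m crank '[[[-0.002,0,0],[0,0,0],1],[[-0.002,0,0],[0,0,0],1],[[-0.002,0,0],[0,0,0],1],[[-0.001,0,0],[0,0,0],1],[[0,0,0],[0,0,0],1]]' >/dev/null
python3 -c "from h import *; tray('p2')"
python3 -m crank '[[[-0.002,0,0],[0,0,0],1],[[-0.002,0,0],[0,0,0],1],[[0,0,0],[0,0,0],1]]' >/dev/null
python3 -c "from h import *; tray('p3')"
```

```text
t 6.4 N,S,z [535.8  36.5 158.7] rpy [-1.7997e+02  4.0000e-02  9.5460e+01] F(n,s,z) [-0.5 -1.5  0.2] w 0.2 g 0.0
scene 396 S [ 49.   52.  114.2 168.  168.6] N [548.  566.8 570.6] z [111.2 119.1 121.3 122.3]
t 6.8 N,S,z [535.9  40.2 158.8] rpy [-1.7999e+02  1.0000e-02  9.5490e+01] F(n,s,z) [-0.8 -0.3  0.2] w 0.1 g 0.1
scene 355 S [ 51.6  55.  116.3 171.4 172.4] N [549.  566.3 570.7] z [110.7 116.1 118.2 119.6]
```

```bash
python3 -m crank '[[[-0.0015,0,0],[0,0,0],1],[[-0.001,0,0],[0,0,0],1],[[0,0,0],[0,0,0],1]]' >/dev/null
python3 -c "
from h import *
tray('p4')
w=cloud('scene',np.load('scene_d.npy')); z=w[...,2]; N=w[...,:2]@n0; S=w[...,:2]@s0
m=(N>558)&(N<600)&(S>10)&(S<170)&(z>108)&(z<135); print('start',np.round(np.percentile(z[m],[10,50,90,98]),1))
"
python3 -m crank '[[[-0.0015,0,0],[0,0,0],1],[[0,0,0],[0,0,0],1]]' >/dev/null
python3 -c "from h import *; tray('p5')"
```

```text
t 7.2 N,S,z [536.   42.4 158.8] rpy [-1.80e+02 -1.00e-02  9.55e+01] F(n,s,z) [ 0.6 -1.6 -1. ] w -0.1 g 0.9
scene 357 S [ 53.7  57.1 116.3 173.3 174.5] N [548.8 566.4 570.7] z [110.7 116.1 118.  119. ]
start [111.4 122.8 125.4 126.4]
t 7.5 N,S,z [536.   44.1 158.9] rpy [1.80e+02 1.00e-02 9.55e+01] F(n,s,z) [ 0.5 -1.  -0.8] w -0.1 g 0.8
scene 356 S [ 53.6  58.6 118.9 175.2 176.2] N [548.2 566.1 570.7] z [111.3 115.8 118.1 119.2]
```

```bash
python3 -m crank '[[[0.005,0,0],[0,0,0],1],[[0.02,0,0],[0,0,0],1],[[0.04,0,-0.03],[0,0,0],1],[[0.03,0,-0.04],[0,0,0],1],[[0.03,0,-0.04],[0,0,0],0.5],[[0.03,0,-0.04],[0,0,0],0.5],[[0,0,0],[0,0,0],0.5]]' >/dev/null
python3 - <<'E'
from h import *
tray('r1')
for k in ('top','scene'):
    for t in ('stud_a','tray_hole','tray_rim'):
        print(k,t,[(np.round(r['pixel'],1).tolist(),round(r['confidence'],2)) for r in bot.mark_of(k,t)])
    w=np.load(f'{k}r1.npy'); z=w[...,2]; N=w[...,:2]@n0; S=w[...,:2]@s0
    m=(N>556)&(N<600)&(S>35)&(S<195)&(z>112)&(z<126)
    q=np.c_[N[m],S[m]]; print(k,'front edge fit N vs S'); 
    b=[(np.percentile(N[m&(abs(S-c)<8)],[3,97]).round(1).tolist()) for c in (70,90,110,130,150)]; print(b)
    m=m&(N<562); m=(N>505)&(N<558)&(z>112)&(z<126)&(S>35)&(S<195); h,e=np.histogram(S[m],bins=np.arange(35,195,2)); print([(int(x),int(c)) for x,c in zip(e,h) if c>4])
p=cv2.imread('pics/scener1.png')[190:300,220:370]; q=cv2.imread('pics/topr1.png')[130:210,330:480]
q=cv2.resize(q,None,fx=5,fy=3.6,interpolation=2)
a=cv2.resize(p,None,fx=5,fy=5,interpolation=2)
cv2.imwrite('pics/crop2.png',a)
E
```

```text
t 8.3 N,S,z [ 537.9 -114.1  315.3] rpy [ 1.7937e+02 -4.0000e-02  9.5740e+01] F(n,s,z) [0.2 0.9 0.1] w 42.3 g 0.0
top 257 S [ 54.   55.8 114.3 171.3 173.5] N [550.5 564.7 571.1] z [113.3 117.5 120.1 121.2]
scene 351 S [ 56.4  59.2 119.5 175.5 176.2] N [549.3 566.4 570.7] z [110.6 116.  118.2 119.4]
top stud_a [([365.7, 187.3], 0.87)]
top tray_hole [([339.4, 106.6], 0.95), ([392.8, 261.8], 0.75), ([367.6, 183.8], 0.63)]
top tray_rim [([381.4, 154.7], 0.86), ([396.4, 226.5], 0.83), ([319.9, 131.7], 0.72)]
top front edge fit N vs S
[[563.0, 570.1], [562.9, 570.8], [562.9, 570.9], [562.8, 570.2], [562.7, 570.6]]
[(53, 14), (55, 18), (57, 19), (59, 11), (167, 20), (169, 17), (171, 20), (173, 12)]
scene stud_a [([298.6, 225.2], 0.78), ([239.5, 284.3], 0.66)]
scene tray_hole [([298.5, 228.0], 0.96), ([226.2, 219.0], 0.75)]
scene tray_rim [([243.7, 238.2], 0.89), ([313.2, 255.4], 0.77), ([241.9, 282.4], 0.62), ([383.7, 243.7], 0.57)]
scene front edge fit N vs S
[[562.2, 570.6], [562.7, 570.2], [562.5, 570.4], [562.5, 570.5], [562.6, 570.0]]
[(55, 11), (57, 20), (59, 21), (61, 41), (169, 14), (171, 25), (173, 27), (175, 27)]
```

View pics/crop2.png

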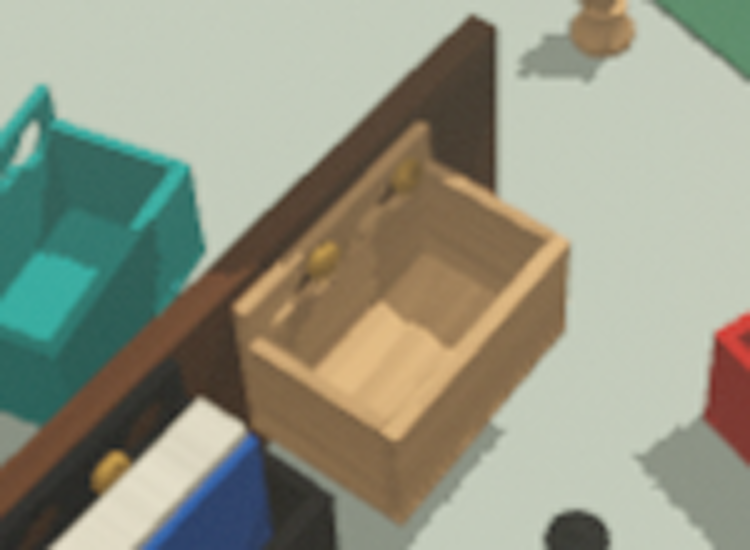

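The tray has dropped: both brass heads sit in the upper part of the wide holes, at scene (298,225) against the hole at (298,228). The pocket is undisturbed. I move over the rim with the fingers half open.

```bash
python3 -m crank '[[[-0.0376,0.0051,0],[0,0,0],0.5],[[-0.0376,0.0051,0],[0,0,0],0.5],[[-0.0376,0.0051,0],[0,0,0],0.5],[[-0.0376,0.0051,0],[0,0,0],0.5],[[-0.0376,0.0051,0],[0,0,0],0.5],[[-0.0376,0.0051,0],[0,0,0],0.5],[[0,0,0],[0,0,0],0.5],[[0,0,0],[0,0,0],0.5]]' >/dev/null
python3 -c "from h import *; where()"
python3 -m crank '[[[0,0,0.03],[0,0,0],0.5],[[0,0,0.03],[0,0,0],0.5],[[0,0,0.03],[0,0,0],0.5],[[0,0,0],[0,0,0],0.5],[[0,0,0],[0,0,0],0.5]]' >/dev/null
python3 -c "from h import *; where()"
```

```text
t 9.5 N,S,z [566.2 115.9 307.9] rpy [-1.799e+02 -4.000e-02  9.533e+01] F(n,s,z) [-1.3 -0.6  0.6] w 42.8 g 0.0
t 10.0 N,S,z [566.2 113.6 218.9] rpy [-1.7991e+02 -3.0000e-02  9.5560e+01] F(n,s,z) [-1.   0.1  0.2] w 42.7 g 0.0
```

```bash
python3 -m crank '[[[0,0,0.02],[0,0,0],0.5],[[0,0,0.02],[0,0,0],0.5],[[0,0,0.019],[0,0,0],0.5],[[0,0,0],[0,0,0],0.5],[[0,0,0],[0,0,0],0.5]]' >/dev/null
python3 -c "from h import *; where()"
python3 -m crank '[[[0,0,0],[0,0,0],1],[[0,0,0],[0,0,0],1],[[0,0,0],[0,0,0],1],[[0,0,0],[0,0,0],1],[[0,0,0],[0,0,0],1],[[0,0,0],[0,0,0],1],[[0,0,0],[0,0,0],1],[[0,0,0],[0,0,0],1]]' 30 >/dev/null
python3 -c "from h import *; where()"
python3 -m crank '[[[0,0,0],[0,0,0],1],[[0,0,0],[0,0,0],1],[[0,0,0],[0,0,0],1]]' 110 >/dev/null
python3 -c "from h import *; where()"
```

```text
t 10.5 N,S,z [567.5 114.6 161.6] rpy [1.799e+02 4.000e-02 9.552e+01] F(n,s,z) [0.1 0.9 0.4] w 42.8 g 0.0
t 11.3 N,S,z [566.9 114.9 161.8] rpy [1.7993e+02 8.0000e-02 9.5500e+01] F(n,s,z) [-2.3 -0.1  7.7] w 7.8 g 29.3
t 11.6 N,S,z [566.9 114.9 162. ] rpy [1.7992e+02 9.0000e-02 9.5500e+01] F(n,s,z) [-2.7 -1.2  9.2] w 6.1 g 107.9
```

```bash
python3 -m crank '[[[0,0,-0.002],[0,0,0],1],[[0,0,-0.002],[0,0,0],1],[[0,0,-0.002],[0,0,0],1],[[0,0,-0.002],[0,0,0],1],[[0,0,-0.002],[0,0,0],1],[[0,0,0],[0,0,0],1],[[0,0,0],[0,0,0],1]]' >/dev/null
python3 -c "from h import *; tray('l1')
print('front low edge z'); 
for k in ('scene',):
    w=np.load('scenel1.npy'); z=w[...,2]; N=w[...,:2]@n0; S=w[...,:2]@s0
    for c in (65,80,150,165):
        m=(abs(S-c)<6)&(N>558)&(N<580)&(z>100)&(z<140); print(c,np.percentile(z[m],[50,95,99]).round(1))
    for c in (65,90,115,140,165):
        m=(abs(S-c)<8)&(N>486)&(N<500)&(z>100)&(z<165); print('plate',c,np.percentile(z[m],[50,95,99]).round(1))
p=cv2.imread('pics/scenel1.png')[190:300,220:370]; cv2.imwrite('pics/crop3.png',cv2.resize(p,None,fx=5,fy=5,interpolation=2))
for t in ('stud_a','tray_hole'): print(t,[(np.round(r['pixel'],1).tolist(),round(r['confidence'],2)) for r in bot.mark_of('scene',t)])
"
```

```text
t 12.3 N,S,z [566.6 114.6 169.8] rpy [-179.99    0.     95.5 ] F(n,s,z) [ 0.2 -0.3 -3.3] w 6.4 g 107.3
top 116 S [53.4 53.6 69.8 94.6 96.5] N [549.3 563.5 570.9] z [115.5 126.4 129.4 130.9]
scene 259 S [ 72.   82.8 155.  175.5 175.7] N [549.4 567.1 571.1] z [110.7 122.1 125.2 126.8]
front low edge z
65 [103.7 111.6 112.4]
80 [112.4 117.1 118.3]
150 [122.2 125.7 126.2]
165 [121.6 124.7 125. ]Traceback (most recent call last):
  File "<string>", line 8, in <module>
    m=(abs(S-c)<8)&(N>486)&(N<500)&(z>100)&(z<165); print('plate',c,np.percentile(z[m],[50,95,99]).round(1))
                                                                    ~~~~~~~~~~~~~^^^^^^^^^^^^^^^^^
    return _quantile_unchecked(
        a, q, axis, out, overwrite_input, method, keepdims, weights)
    return _ureduce(a,
                    func=_quantile_ureduce_func,
    ...<5 lines>...
                    overwrite_input=overwrite_input,
                    method=method)
    r = func(a, **kwargs)
    result = _quantile(arr,
                       quantiles=q,
    ...<2 lines>...
                       out=out,
                       weights=wgt)
    slices_having_nans = np.isnan(arr[-1, ...])
                                  ~~~^^^^^^^^^
IndexError: index -1 is out of bounds for axis 0 with size 0
```

```bash
python3 -m crank '[[[0,0,-0.001],[0,0,0],1],[[0,0,0],[0,0,0],1]]' >/dev/null
python3 -c "from h import *; where()
p,d=bot.get_image('scene'); p=p[190:300,220:370,::-1]; cv2.imwrite('pics/crop3.png',cv2.resize(p,None,fx=5,fy=5,interpolation=2))
for t in ('stud_a','tray_hole'): print(t,[(np.round(r['pixel'],1).tolist(),round(r['confidence'],2)) for r in bot.mark_of('scene',t)])
w=cloud('scene',d); z=w[...,2]; N=w[...,:2]@n0; S=w[...,:2]@s0
w0=np.load('scener1.npy'); 
for q in (w0,w):
    z=q[...,2]; N=q[...,:2]@n0; S=q[...,:2]@s0
    m=(S>58)&(S<170)&(N>491)&(N<500)&(z>120)&(z<165); print(m.sum(), np.percentile(z[m],[50,90,98]).round(1) if m.sum() else '')
"
```

```text
t 12.6 N,S,z [566.7 114.6 170.9] rpy [180.    0.   95.5] F(n,s,z) [-0.1  0.3 -2. ] w 6.3 g 107.3
stud_a [([299.2, 225.2], 0.96), ([240.1, 283.5], 0.67)]
tray_hole [([396.0, 274.1], 0.96), ([225.3, 218.3], 0.84), ([297.4, 224.0], 0.71)]
281 [138.  141.6 142.6]
220 [140.  148.1 149.4]
```

View pics/crop3.png

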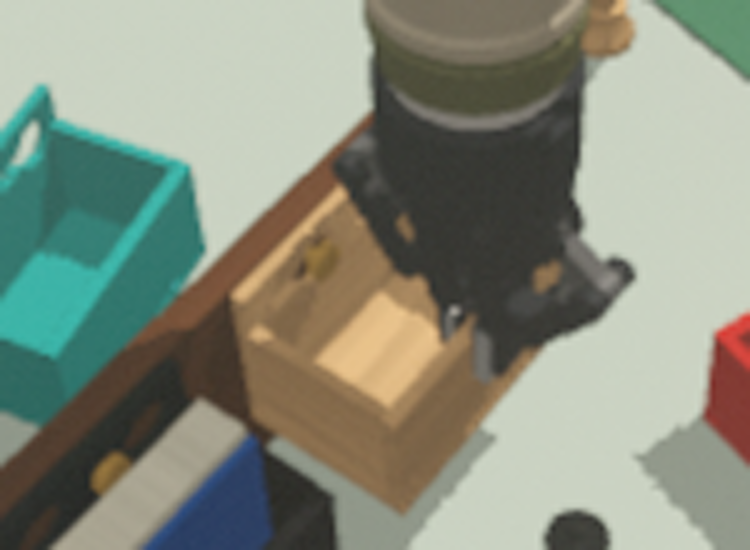

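The hole is now level with the stud head at (318,258) in the crop. One more millimetre up, then I draw it off gently along the board's normal.

```bash
python3 -m crank '[[[0,0,-0.001],[0,0,0],1],[[0,0.0015,0],[0,0,0],1],[[0,0.0015,0],[0,0,0],1],[[0,0.0015,0],[0,0,0],1],[[0,0.0015,0],[0,0,0],1]]' >/dev/null
python3 -c "from h import *; where()"
python3 -m crank '[[[0,0.0015,0],[0,0,0],1],[[0,0.0015,0],[0,0,0],1],[[0,0.0015,0],[0,0,0],1],[[0,0,0],[0,0,0],1]]' >/dev/null
python3 -c "from h import *; where()"
```

```text
t 13.25 N,S,z [572.8 114.6 171.9] rpy [1.80e+02 1.00e-02 9.55e+01] F(n,s,z) [ 0.2 -0.9 -2.7] w 6.1 g 107.3
t 13.65 N,S,z [577.4 114.6 171.9] rpy [1.7999e+02 1.0000e-02 9.5500e+01] F(n,s,z) [ 0.9 -1.2 -2.6] w 5.9 g 107.3
```

```bash
python3 -m crank '[[[0,0.002,0],[0,0,0],1],[[0,0.002,0],[0,0,0],1],[[0,0.002,0],[0,0,0],1],[[0,0.002,0],[0,0,0],1],[[0,0.002,0],[0,0,0],1],[[0,0,0],[0,0,0],1]]' >/dev/null
python3 -c "from h import *; where()"
python3 -m crank '[[[0,0,-0.005],[0,0,0],1],[[0,0,-0.01],[0,0,0],1],[[0,0,-0.015],[0,0,0],1],[[0,0,-0.02],[0,0,0],1],[[0,0,-0.02],[0,0,0],1],[[0,0,-0.02],[0,0,0],1],[[0,0,-0.01],[0,0,0],1],[[0,0,0],[0,0,0],1]]' >/dev/null
python3 - <<'E'
from h import *
st=where()
p,d=bot.get_image('scene'); cv2.imwrite('pics/s5.png',p[:,:,::-1]); w=cloud('scene',d)
# targets
c=np.array([474.5,319.6]); b=np.radians(79.45); f=np.array([np.sin(b),-np.cos(b)])
g=c+36.3*f; P=np.array(st['eef_pos']); print('target TCP',g, 'yaw',79.45)
y=st['orientation'][2]; tx=np.array([np.cos(y),np.sin(y)]); ty=np.array([np.sin(y),-np.cos(y)]); dl=g-P[:2]
print('turn tool z',-(np.radians(79.45)-y),'shift in current axes',dl@tx,dl@ty, np.linalg.norm(dl))
# clean pad measure from first images, outer boundary
for k in ('top',):
    pass
E
```

```text
t 14.25 N,S,z [587.5 114.6 171.9] rpy [1.7999e+02 1.0000e-02 9.5510e+01] F(n,s,z) [-0.2 -0.2 -2. ] w 6.0 g 107.3
t 15.05 N,S,z [588.  114.9 274.3] rpy [1.7978e+02 8.0000e-02 9.5500e+01] F(n,s,z) [ 0.5  0.6 -2.7] w 6.5 g 107.6
target TCP [510.18636675 312.95370567] yaw 79.45
turn tool z 0.2800868516265653 shift in current axes 377.7941751233772 -50.09976544908421 381.1015944012912
```

View pics/s5.png

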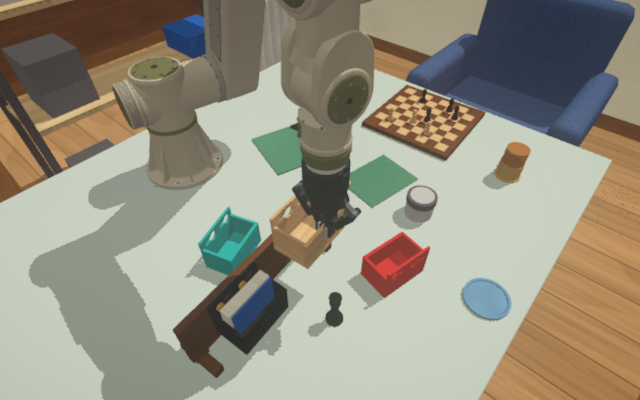

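```bash
python3 -m crank '[[[0.02,-0.0025,0],[0,0,0],1],[[0.035,-0.005,0],[0,0,0],1],[[0.04,-0.005,0],[0,0,0],1],[[0.04,-0.005,0],[0,0,0],1],[[0.04,-0.005,0],[0,0,0],1],[[0.04,-0.005,0],[0,0,0],1],[[0.04,-0.005,0],[0,0,0],1],[[0.04,-0.005,0],[0,0,0],1],[[0.04,-0.005,0],[0,0,0],1],[[0.028,-0.005,0],[0,0,0],1],[[0.015,-0.0026,0],[0,0,0],1],[[0,0,0],[0,0,0.07],1],[[0,0,0],[0,0,0.07],1],[[0,0,0],[0,0,0.07],1],[[0,0,0],[0,0,0.07],1],[[0,0,0],[0,0,0],1],[[0,0,0],[0,0,0],1]]' >/dev/null
python3 -m crank '[[[0,0,0.03],[0,0,0],1],[[0,0,0.03],[0,0,0],1],[[0,0,0.03],[0,0,0],1],[[0,0,0.02],[0,0,0],1],[[0,0,0.01],[0,0,0],1],[[0,0,0],[0,0,0],1],[[0,0,0],[0,0,0],1]]' >/dev/null
cat > m.py <<'E'
from h import *
import sys
st=where(); P=np.array(st['eef_pos']); print(P.round(1))
c=np.array([474.3,319.6]); b=np.radians(79.45); L=np.array([np.cos(b),np.sin(b)]); F=np.array([np.sin(b),-np.cos(b)])
print('tcp rel pad  F,L',(P[:2]-c)@F,(P[:2]-c)@L)
for k in ('top','scene'):
    p,d=bot.get_image(k); cv2.imwrite(f'pics/{k}{sys.argv[1]}.png',p[:,:,::-1]); w=cloud(k,d); z=w[...,2]
    q=w[...,:2]-c; f=q@F; l=q@L; hsv=cv2.cvtColor(p,cv2.COLOR_RGB2HSV); m=(hsv[...,0]>8)&(hsv[...,0]<25)&(hsv[...,1]>70)&(abs(f)<75)&(abs(l)<85)&(z>20)&(z<140)
    top=np.percentile(z[m],98); print(k,m.sum(),'zmax',top.round(1),'zmin',np.percentile(z[m],1).round(1),'f',np.percentile(f[m],[1,99]).round(1),'l',np.percentile(l[m],[1,99]).round(1))
    zr=float(sys.argv[2]); mm=m&(abs(z-zr)<6); 
    if mm.sum()>20: print('rim level f',np.percentile(f[mm],[1,99]).round(1),'l',np.percentile(l[mm],[1,99]).round(1),rect(np.c_[f[mm],l[mm]]))
E
python3 m.py a 92
```

```text
t 17.5 N,S,z [ 537.4 -263.5  152.7] rpy [ 1.7995e+02 -3.0000e-02  7.9470e+01] F(n,s,z) [-0.5 -0.3 -2.8] w 6.3 g 107.4
[509.8 313.5 152.7]
tcp rel pad  F,L 36.05727030259943 0.49028260861327133
top 1077 zmax 132.2 zmin 45.3 f [-40.   39.2] l [-59.   56.3]
rim level f [-40.   38.7] l [-59.2  55.9] (array([ 1.5, -1.5]), array([ 83.3, 115.2]), 0.19)
scene 1372 zmax 129.2 zmin 45.3 f [-39.5  41. ] l [-62.   54.1]
rim level f [-38.   41.6] l [-62.1  48.5] (array([ 6.8, -4.1]), array([ 90.3, 116.7]), 1.88)
```

```bash
python3 -m crank '[[[0.0005,0,0.01],[0,0,0],1],[[0.0005,0,0.01],[0,0,0],1],[[0,0,0.01],[0,0,0],1],[[0,0,0.005],[0,0,0],1],[[0,0,0],[0,0,0],1],[[0,0,0],[0,0,0],1]]' >/dev/null
python3 m.py b 72
python3 -m crank '[[[0,0,0.001],[0,0,0],1],[[0,0,0.001],[0,0,0],1],[[0,0,0],[0,0,0],1]]' >/dev/null
python3 -c "from h import *; where()"
python3 -m crank '[[[0,0,0.001],[0,0,0],1],[[0,0,0.001],[0,0,0],1],[[0,0,0],[0,0,0],1]]' >/dev/null
python3 -c "from h import *; where()"
```

```text
t 18.2 N,S,z [ 537.  -264.3  116.6] rpy [-1.7998e+02  2.0000e-02  7.9460e+01] F(n,s,z) [-0.4 -0.1 -2.7] w 6.2 g 107.8
[509.4 314.3 116.6]
tcp rel pad  F,L 35.459177929870926 1.2161856346588522
top 428 zmax 133.1 zmin 21.9 f [-40.8  39.2] l [-58.5  56.5]
rim level f [-40.7  39.2] l [-58.6  -3.9] (array([ -0.3, -24. ]), array([80.8, 69.3]), 0.01)
scene 1027 zmax 95.0 zmin 20.8 f [-40.6  40.6] l [-61.7  54.3]
rim level f [-39.9  39.8] l [-62.3  56.2] (array([-0.7, -0.7]), array([124.1,  82.5]), 89.56)
t 18.6 N,S,z [ 537.3 -264.4  115. ] rpy [ 1.7997e+02 -1.0000e-02  7.9460e+01] F(n,s,z) [ 0.   0.6 -2.3] w 6.0 g 107.9
t 18.9 N,S,z [ 537.6 -264.7  114.5] rpy [ 1.7991e+02 -5.0000e-02  7.9460e+01] F(n,s,z) [-1.7  0.1  7.6] w 6.3 g 109.5
```

```bash
python3 -m crank '[[[0,0,0.001],[0,0,0],1],[[0,0,0.001],[0,0,0],1],[[0,0,0],[0,0,0],1]]' 30 >/dev/null
python3 -c "from h import *; where()"
python3 -m crank '[[[0,0,0],[0,0,0],0.9],[[0,0,0],[0,0,0],0.8],[[0,0,0],[0,0,0],0.7],[[0,0,0],[0,0,0],0.65],[[0,0,0],[0,0,0],0.65],[[0,0,0],[0,0,0],0.65]]' 20 >/dev/null
python3 -c "from h import *; where()"
```

```text
t 19.2 N,S,z [ 537.7 -264.9  114.1] rpy [ 1.7984e+02 -9.0000e-02  7.9470e+01] F(n,s,z) [-4.5 -1.  17.3] w 6.2 g 110.9
t 19.8 N,S,z [ 537.1 -264.3  110.6] rpy [-1.7998e+02  2.0000e-02  7.9450e+01] F(n,s,z) [ 0.3 -0.3 -0.9] w 29.7 g 0.0
```

Released. I lift straight up, move away and check.

```bash
python3 -m crank '[[[0,0,-0.02],[0,0,0],0.65],[[0,0,-0.04],[0,0,0],0.65],[[0,0,-0.04],[0,0,0],0.65],[[0,0,-0.04],[0,0,0],0.65],[[0,0,-0.04],[0,0,0],0.65],[[-0.04,0.01,0],[0,0,0],0.65],[[-0.045,0.01,0],[0,0,0],0.65],[[-0.045,0.01,0],[0,0,0],0.65],[[-0.045,0.01,0],[0,0,0],0.65],[[-0.045,0.01,0],[0,0,0],0.65],[[0,0,0],[0,0,0],0.65],[[0,0,0],[0,0,0],0.65]]' >/dev/null
python3 m.py z 70
python3 - <<'E'
from h import *
for k in ('top','scene'):
    p=cv2.imread(f'pics/{k}z.png'); hsv=cv2.cvtColor(p,cv2.COLOR_BGR2HSV); g=((hsv[...,0]>55)&(hsv[...,0]<90)&(hsv[...,1]>80)).astype(np.uint8)
    for t in ('queen','knight','tin','pocket'): print(k,t,[(np.round(r['pixel']).tolist(),round(r['confidence'],2)) for r in bot.mark_of(k,t)][:2])
E
```

```text
t 21.0 N,S,z [524.5 -38.  290.9] rpy [ 1.800e+02 -2.000e-02  7.929e+01] F(n,s,z) [0.1 0.1 0.6] w 30.0 g 0.0
[518.5  87.9 290.9]
tcp rel pad  F,L 85.85429747338249 -219.72543965717406
top 720 zmax 94.3 zmin 21.4 f [-40.   39.6] l [-56.9  62.8]
rim level f [-39.8  39.8] l [-56.8  63.1] (array([0. , 3.2]), array([121.,  80.]), 89.61)
scene 1369 zmax 89.7 zmin 20.7 f [-39.3  40.6] l [-60.5  59.9]
rim level f [-38.5  40.5] l [-59.9  60.8] (array([1.3, 1.3]), array([ 80.1, 123.9]), 1.38)
top queen [([388.0, 135.0], 0.58)]
top knight []
top tin [([245.0, 144.0], 0.8)]
top pocket [([437.0, 164.0], 0.63)]
scene queen [([335.0, 315.0], 0.84), ([377.0, 175.0], 0.26)]
scene knight []
scene tin [([418.0, 212.0], 0.85), ([378.0, 176.0], 0.36)]
scene pocket [([252.0, 318.0], 0.95), ([301.0, 226.0], 0.3)]
```

View pics/topz.png

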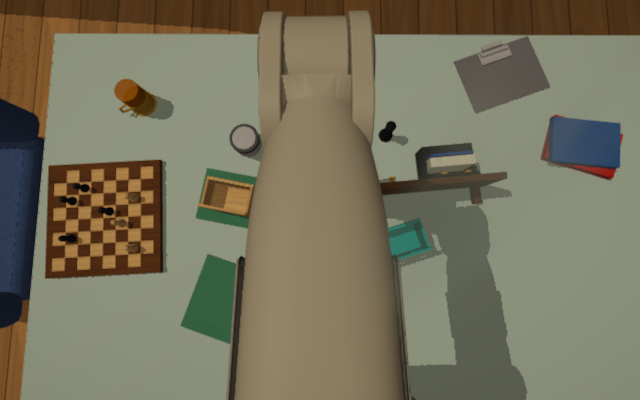

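View pics/scenez.png

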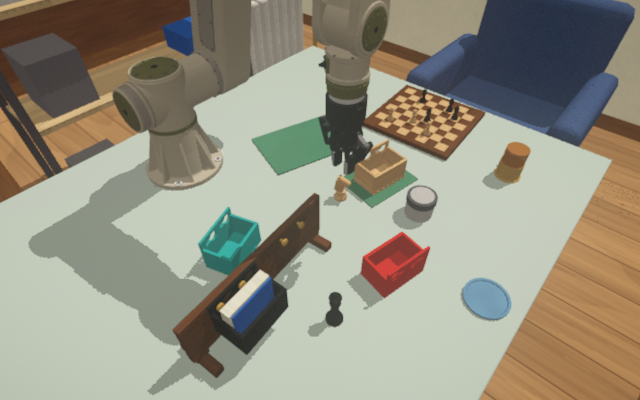

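The maple tray stands upright on the smaller green pad, at top (228,196) and scene (381,170). It is within about 2 mm of centre and half a degree of square. The pocket (252,315), queen (335,310), knight (341,188) and tin (421,204) are where they were.

```bash
python3 -c "from h import *; print(bot.finish_job())"
```

```text
the job is handed in; nothing more can be done
None
```

I pushed the maple tray along until it dropped onto its wide holes, then gripped it, lifted it off the board and set it upright on the smaller green pad, about 2 mm off centre and half a degree off square by the cameras; the pocket, queen, knight and tin look unmoved, and I handed the job in at about 21 s (it returned no verdict).

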